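Set up the heel-gluing place

ROBOT

A 6-joint arm with a two-finger parallel gripper is mounted at the origin on the work surface. World frame = base frame: x ahead of the robot, y to its left, z up, the work surface at z = 0. Lengths are in m, angles in rad, forces in N, time in s.
With the tool pointing down it reaches from about 0.35 to 0.95 m from the base axis. Payload 17.4 kg.
Tool frame: the origin (TCP) lies on the centre line of the jaws, within the pads' length; the fingertips stand 14 mm ahead of it and the grasp point (between the pads) lies 5 mm behind it; z points along the fingers, y is the direction in which the jaws open and shut (so a half turn about z gives the same grasp; the last joint's range is limited). The gripper opens to 93 mm and grips with 3 to 60 N. Pads are 15 mm wide; open, the fingers measure 128 mm over their backs; the gripper's body (75 mm by 188 mm) begins 65 mm behind the grasp point.
Start: joints at [-1.234, 0.116, 1.442, -0, 1.584, -0.038], TCP at [0.247, -0.628, 0.233] pointing down, gripper open.
Joint ranges: [-2.83, 2.83], [-0.83, 2.19], [0.07, 2.5], [-1.14, 4.28], [0.01, 3], [-2.97, 2.97]. Speed limits (rad/s): [1.89, 1.89, 2.22, 3.14, 3.14, 3.14].

INTERFACE

Orientations are given as a unit quaternion [w, x, y, z].
In Python, from bench import state, optics, bot gives the robot as it stands.
- The arm moves only by the shell command python3 -m jog 'ROWS' [FORCE]. ROWS is JSON, a list that holds one entry, the list of rows, each a list of 7 numbers: the turn, a rotation vector about the tool's x, y, z in units of 8 degrees (1.0 is 8 degrees), then the shift along the tool's x, y, z in units of 60 mm (1.0 is 60 mm), then the finger opening in mm, from 0 to 93. In form: [[[rx, ry, rz, x, y, z, gripper], ...]]. A call has 1 to 12 rows; each row is the pose to reach, as a shift and turn from the pose commanded when the call began, along the tool's axes at that moment; what a row does not reach only later rows make up. A row lasts 1/8 s, in which the tool goes at most 62.5 mm and 10.7 degrees, less where a joint would pass 70% of its speed; a pose out of reach is approached as far as the arm can. A call with a gripper value outside its range is refused whole. The fingers move at their own pace and stop on an object; FORCE is the grip in N (left out, the last holds). Time passes only in rows, so rows that repeat a pose let the fingers close. It gives the time, the measured TCP pose, the force and the opening at its end, in the units of the state.
- state(): the state, without advancing time (a new reading comes with each control period).
- optics.capture(name): name is "scene" or "side" or "wrist"; returns a dict with "frame" (420x560x3 uint8, red, green, blue), "fx", "fy", "cx", "cy" (pixels), "k1" (the pictures are not rectified: a ray, as slopes to the right and down, at radius r is drawn at 1 + k1 r^2 times it, then the intrinsics apply), "origin" and "rotation" of the camera in the world; the wrist camera has in their place "tool_from_camera" (4x4, takes a point from camera to tool coordinates, whose origin is the TCP and whose axes are the flange's). Camera axes: x right, y up, looking along -z (the intrinsics and any distortion apply to the point x, -y, -z); pixel columns grow to the right and rows downward; lengths in m; the calibration is good to about 2 mm. A picture is of the moment at which its call begins: read the wrist's pose just before it. There is no depth.
- bot.finish_job(): hands the job in, once; it reports no verdict.
The state is a dict: "time_s": time; "joints": joint angles; "joint_vel": joint speeds; "effort": joint torques, N m; "tcp_pos": TCP position; "orientation": TCP orientation; "contact_force": force on the tool from outside, world axes, zero at the start; "ft_torque": the same for the moment, N m; "gripper_width": finger opening in m.
Only numpy, scipy, OpenCV 4.12 (cv2) and the standard library are available. Lean on these libraries where they do the work, as an engineer would, in place of code of your own. Each camera call takes 0.05 s, during which the arm holds its last target. There are 200 camera calls.

TASK

Get the gluing place ready. Tip each foam heel block standing on the black mat over by pushing it near its top, so that it falls on its plain back with the rimmed seat face up (never lift one that is still standing), then lay every block gently, squared up, in a bay of its own on the plywood tray, seat face still up; the foam dents if it is squeezed hard. Also hang the glue pot in the ring of its bracket and twist it counter-clockwise until its lugs drop fully into the locking notches under the hooks, and leave the tin, the hammer and the jar where they are.

Things in the scene. Friction and masses are not known exactly. Their poses are not given: they have to be found in the camera images.
- heel1_mid (a point): centre of a soft foam heel block (may be absent), 42 thick (x) x 50 wide (y) x 100 long (z), 60-130 g. Starts standing on the mat, z up. +x points out of the seat face, edged by a black U-shaped rim 4 high; -x out of the plain back it must come to lie on (centre then 21 up). A light push on the seat face near its top topples it. Over 30 N from the robot (both fingers added) dents it: grip with about 10 N
- heel2_mid (a point): centre of a soft foam heel block (may be absent), 42 thick (x) x 50 wide (y) x 100 long (z), 60-130 g. Starts standing on the mat, z up. +x points out of the seat face, edged by a black U-shaped rim 4 high; -x out of the plain back it must come to lie on (centre then 21 up). A light push on the seat face near its top topples it. Over 30 N from the robot (both fingers added) dents it: grip with about 10 N
- heel3_mid (a point): centre of a soft foam heel block (may be absent), 42 thick (x) x 50 wide (y) x 100 long (z), 60-130 g. Starts standing on the mat, z up. +x points out of the seat face, edged by a black U-shaped rim 4 high; -x out of the plain back it must come to lie on (centre then 21 up). A light push on the seat face near its top topples it. Over 30 N from the robot (both fingers added) dents it: grip with about 10 N
- bay1 (a point): middle of the floor of one of the tray's three bays, 10 above the bench: 78 wide (y), 150 long (x), open at the ends, between ledges 8 wide and 6 high; bays are 86 apart along tray y. One block per bay, its long axis along the bay's x
- bay2 (a point): middle of the floor of one of the tray's three bays, 10 above the bench: 78 wide (y), 150 long (x), open at the ends, between ledges 8 wide and 6 high; bays are 86 apart along tray y. One block per bay, its long axis along the bay's x
- bay3 (a point): middle of the floor of one of the tray's three bays, 10 above the bench: 78 wide (y), 150 long (x), open at the ends, between ledges 8 wide and 6 high; bays are 86 apart along tray y. One block per bay, its long axis along the bay's x
- tray: plywood gluing tray, fixed, 150 (x) x 270 (y) x 10 thick; origin under its middle
- mat: black rubber cutting mat, fixed, 350 (x) x 240 (y) x 4 thick, on which the blocks stand; origin under its middle
- pot_grip (a point): point to grip on the black grip bar of the closed glue pot, 121 above the pot's bottom. The bar is 56 long (pot x), 16 thick (pot y), from 97 to 135 above the bottom; grip it across its thickness. Can of radius 40, lid radius 42, weighted bottom, 0.36-0.6 kg; starts upright on the bench, z up
- pot_lugs (a point): point on the pot's axis at mid-height of its two lugs, 55 above its bottom. The lugs stick out along pot +x and -x (in line with the grip bar) to 58 from the axis, each 12 wide and 10 high. Half a turn makes no difference
- bracket: fixed bracket: foot, column on the +x side (90 high), dark ring (bore radius 44, outer 66) about this body's z; origin on the axis at bench height. Ring top (track for the lugs) at 95; two hooks over it, underside 115, top 123. Enter the pot from above with its lug line about 50 degrees clockwise of bracket y (seen from above), lugs down on the track
- bracket_lock (a point): on the ring axis, 90 above the bench: pot_lugs when locked, lug line along bracket y (pot bottom 35 up). Counter-clockwise from +y, and again from -y: hook roof -22 to +36 degrees; in the track a notch 20 wide about 0 (bottom at 85, so lugs drop 10), then the hook's stop wall; elsewhere open from above. Warming plate below, top at 20
- tin: bystander: round tin, 70 across, 90 high; origin at its bottom
- hammer: bystander: hammer lying on the bench; origin near its underside
- jar: bystander: white cup, 64 across, 75 high; origin at its bottom
Mind the look-alikes: they are no part of the job. Leave any blue or green look-alike of the part that bears heel3_mid alone.

How it is judged:
By the outcome, as a careful person would: the job done as asked, in the order asked, and still so for the second after the job is handed in, with the robot touching nothing.
Of heel1, heel2, heel3 only 2 to 3 are there at a start; the rules pass over those that are not, and their reading is None.
At some moment in a run one of pot may be knocked a few centimetres aside while the robot is not near it.
Once in a run the grip may slacken for a moment while it holds something.
It also fails if it takes over 210 s, if anything falls off the work surface, if the arm or the gripper's body presses on something with over 40 N, if the wrist force passes 120 N, or if a joint passes its speed limit or range.

## Working session

There is one attempt and no reset: what is moved stays moved. The work goes in short steps, Python scripts to look and compute and a shell command to move; the robot and the scene stay as the last step left them, time stands still between calls to the robot, and variables do not carry over. Pictures are saved under pics/ and viewed, about 12 in all and at most 16, crops included, and the job is handed in when it is done.

```bash
ls; mkdir -p pics
cat > h.py <<'E'
import numpy as np, cv2
from scipy.spatial.transform import Rotation as R
from bench import state, optics, bot
def rot(q): return R.from_quat([q[1],q[2],q[3],q[0]]).as_matrix()
def snap(name,fn=None):
    s=state(); d=optics.capture(name)
    if name=='wrist':
        T=np.array(d['tool_from_camera']); Rt=rot(s['orientation'])
        d['rotation']=Rt@T[:3,:3]; d['origin']=np.array(s['tcp_pos'])+Rt@T[:3,3]
    d['rotation']=np.array(d['rotation']); d['origin']=np.array(d['origin'])
    if fn:
        cv2.imwrite('pics/'+fn+'.png',cv2.cvtColor(d['frame'],cv2.COLOR_RGB2BGR))
        np.savez('pics/'+fn+'.npz',**{k:d[k] for k in ('frame','fx','fy','cx','cy','k1','origin','rotation')})
    return d
def load(fn): 
    z=np.load('pics/'+fn+'.npz'); return {k:z[k] for k in z}
def ray(d,u,v):
    a=np.array([(u-d['cx'])/d['fx'],(v-d['cy'])/d['fy']],float); b=a.copy()
    for _ in range(20): b=a/(1+d['k1']*(b@b))
    return d['rotation']@np.array([b[0],-b[1],-1.])
def pix(d,u,v,z):
    r=ray(d,u,v); o=d['origin']; return o+r*(z-o[2])/r[2]
def proj(d,P):
    c=(np.asarray(P,float)-d['origin'])@d['rotation']; b=np.array([c[...,0],-c[...,1]])/-c[...,2]
    f=1+d['k1']*(b**2).sum(0); return np.stack([d['fx']*b[0]*f+d['cx'],d['fy']*b[1]*f+d['cy']],-1)
def rows(P,rv=None):
    """print shift in tool units to reach world P"""
    s=state(); return rot(s['orientation']).T@(np.array(P)-s['tcp_pos'])/0.06
E
python3 - <<'E'
from h import *
for n in('scene','side','wrist'):
    d=snap(n,n+'0'); print(n,d['origin'],d['rotation'].round(3).tolist(),d['fx'],d['k1'])
s=state(); print(s)
d=optics.capture('wrist'); print(np.array(d['tool_from_camera']).round(3));
E
```

```text
pics
scene [ 0.92700656 -0.59267099  0.95910457] [0.9, 0.325, 0.103, 0.271] 462.30747637198544 -0.09733801894090298
side [0.1400155  0.68048822 0.94879718] [-0.227, -0.088, 0.347, 0.906] 424.0715872920988 -0.10492729525529068
wrist [ 0.3109064  -0.60313533  0.38321217] [[0.367, 0.9, 0.234], [-0.93, 0.355, 0.091], [-0.001, -0.251, 0.968]] 348.52836771115756 -0.08160269261158362
{'time_s': 0.15, 'joints': array([-1.23380520e+00,  1.16362859e-01,  1.44210752e+00,  1.42815239e-05,
        1.58402564e+00, -3.78242445e-02]), 'joint_vel': array([ 0.00088281, -0.00110868, -0.00149395, -0.00073136, -0.00235852,
       -0.00020391]), 'effort': array([ 1.57217546e-03, -7.21762919e+01, -6.22946906e+01,  7.80779589e-02,
        2.24959227e-02, -3.81793643e-05]), 'tcp_pos': array([ 0.24704837, -0.62800358,  0.23208616]), 'orientation': array([-4.47701229e-04,  9.82490400e-01,  1.86312668e-01, -6.02518681e-05]), 'contact_force': array([-0.53744573,  0.98232506, -0.25044321]), 'ft_torque': array([ 0.00239392, -0.00974943, -0.00858719]), 'gripper_width': 0.09284628820977926}
[[ 0.001  0.968  0.251  0.069]
 [ 1.    -0.    -0.     0.   ]
 [-0.     0.251 -0.968 -0.151]
 [ 0.     0.     0.     1.   ]]
```

View pics/scene0.png

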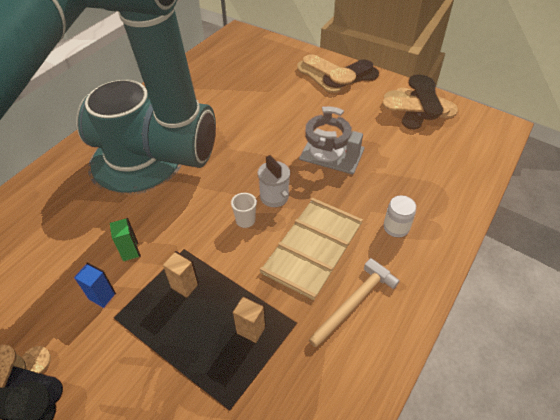

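View pics/side0.png

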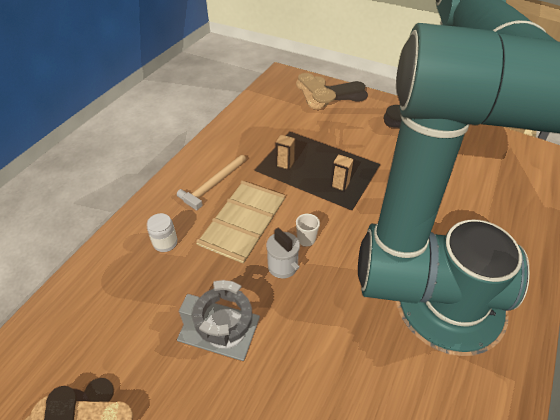

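The scene view shows two foam blocks on the mat, at (181,275) and (249,320). The tray is at (312,248), the pot at (274,184), the bracket at (330,138), the cup at (244,210), the tin/jar at (400,215), the hammer at (355,300), and the blue and green decoys are off the mat. The side view agrees. Next I'll crop in to read the block facings, the pot and the bracket.

```bash
python3 - <<'E'
s=open('h.py').read()
s=s.replace("    d['rotation']=np.array(d['rotation']);","    d['rotation']=np.array(d['rotation'])\n    if d['rotation'].size==4: d['rotation']=rot(d['rotation'])\n   ")
open('h.py','w').write(s)
E
cat > crop.py <<'E'
import cv2,sys
import numpy as np
# args: out, then file:x0:y0:w:h ...(4:3 tiles 400x300)
t=[]
for a in sys.argv[2:]:
    f,x,y,w,h=a.split(':'); x,y,w,h=map(int,(x,y,w,h)); im=cv2.imread(f'pics/{f}.png')[y:y+h,x:x+w]
    t.append(cv2.resize(im,(400,300),interpolation=cv2.INTER_CUBIC))
if len(t)%2 and len(t)>1: t.append(t[0]*0)
o=np.vstack([np.hstack(t[i:i+2]) for i in range(0,len(t),2)]) if len(t)>1 else cv2.resize(t[0],(800,600))
cv2.imwrite(f'pics/{sys.argv[1]}.png',o)
E
python3 - <<'E'
from h import *
for n in('scene','side','wrist'): d=snap(n,n+'1')
S=load('scene1');D=load('side1')
print('scene o',S['origin'],'view centre',pix(S,280,210,0),'side',pix(D,280,210,0))
print('mat c',[pix(S,*p,.004).round(3) for p in((183,250),(115,319),(231,405),(296,323))])
print('tray',[pix(S,*p,.01).round(3) for p in((314,200),(362,217),(314,298),(262,270))])
print('mat side',[pix(D,*p,.004).round(3) for p in((287,132),(380,164),(354,206),(255,170))])
E
python3 crop.py c1 scene1:150:240:140:105 side1:255:115:140:105 scene1:225:90:160:120 side1:165:205:160:120
```

```text
scene o [ 0.92700656 -0.59267099  0.95910457] view centre [0.47698641 0.07522434 0.        ] side [ 0.53392371 -0.07167776  0.        ]
mat c [array([ 0.346, -0.172,  0.004]), array([ 0.343, -0.408,  0.004]), array([ 0.681, -0.411,  0.004]), array([ 0.692, -0.185,  0.004])]
tray [array([0.54 , 0.149, 0.01 ]), array([0.677, 0.167, 0.01 ]), array([ 0.695, -0.111,  0.01 ]), array([ 0.55 , -0.114,  0.01 ])]
mat side [array([ 0.686, -0.413,  0.004]), array([ 0.334, -0.408,  0.004]), array([ 0.342, -0.188,  0.004]), array([ 0.686, -0.185,  0.004])]
```

View pics/c1.png

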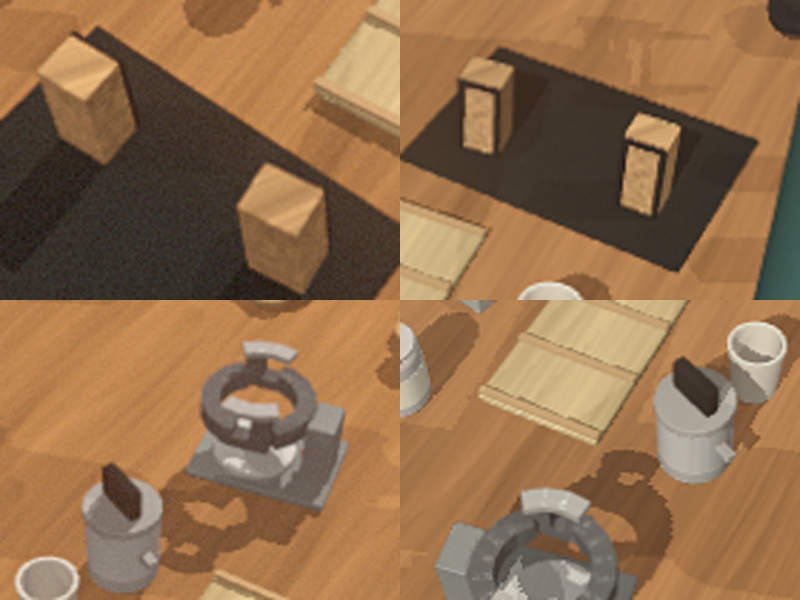

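Run:
```python
from h import *
from scipy.optimize import least_squares
S=load('scene1');D=load('side1')
s1=lambda u,v:(150+u/2.857,240+v/2.857); d1=lambda u,v:(255+u/2.857,115+v/2.857)
s2=lambda u,v:(225+u/2.5,90+(v-300)/2.5); d2=lambda u,v:(165+(u-400)/2.5,205+(v-300)/2.5)
for n,a,b in(('A',[(72,37),(123,60),(92,98),(38,73)],[(232,113),(280,126),(260,155),(224,143)]),('B',[(270,163),(325,190),(290,232),(240,207)],[(68,57),(114,67),(97,90),(60,80)])):
  print(n,[pix(S,*s1(*p),.104)[:2].round(3) for p in a],[pix(D,*d1(*p),.104)[:2].round(3) for p in b])
print('bar top S',[pix(S,*s2(*p),.135).round(3) for p in((106,466),(140,493))],'D',[pix(D,*d2(*p),.135).round(3) for p in((676,358),(717,388))])
print('lug',pix(S,*s2(150,558),.055),pix(D,*d2(725,452),.055))
print('hooks',[pix(S,*s2(*p),.123).round(3) for p in((270,352),(250,410))],'column',pix(S,*s2(325,418),.09))
print('ring outer S',[pix(S,*s2(*p),.095).round(3) for p in((201,400),(316,405))],'hook far D',pix(D,*d2(557,500),.123),'col',pix(D,*d2(462,545),.09))
print('foot S',[pix(S,*s2(*p),.0).round(3) for p in((188,472),(322,507),(348,440))])
print('tin/cup',[pix(S,*p,.08) for p in((400,206),(244,200))], 'hammer',[pix(S,*p,.02) for p in((380,272),(313,343))])
```

```text
A [array([ 0.398, -0.233]), array([ 0.446, -0.227]), array([ 0.449, -0.267]), array([ 0.398, -0.273])] [array([ 0.446, -0.27 ]), array([ 0.393, -0.274]), array([ 0.395, -0.222]), array([ 0.435, -0.222])]
B [array([ 0.595, -0.236]), array([ 0.641, -0.232]), array([ 0.64 , -0.273]), array([ 0.598, -0.277])] [array([ 0.644, -0.271]), array([ 0.591, -0.28 ]), array([ 0.59 , -0.236]), array([ 0.633, -0.232])]
bar top S [array([0.413, 0.114, 0.135]), array([0.464, 0.1  , 0.135])] D [array([0.46 , 0.094, 0.135]), array([0.407, 0.109, 0.135])]
lug [0.4818831  0.09229847 0.055     ] [0.38883536 0.12178899 0.055     ]
hooks [array([0.456, 0.386, 0.123]), array([0.487, 0.284, 0.123])] column [0.54818203 0.35408758 0.09      ]
ring outer S [array([0.417, 0.298, 0.095]), array([0.531, 0.363, 0.095])] hook far D [0.48060588 0.28296628 0.123     ] col [0.54518678 0.34948994 0.09      ]
foot S [array([0.417, 0.275, 0.   ]), array([0.578, 0.311, 0.   ]), array([0.552, 0.431, 0.   ])]
tin/cup [array([0.75925819, 0.19562222, 0.08      ]), array([ 0.41998665, -0.00289641,  0.08      ])] hammer [array([0.79361019, 0.03103854, 0.02      ]), array([ 0.75222121, -0.21115525,  0.02      ])]
```

Block A is centred at about (0.42,-0.25) and B at (0.618,-0.255). Both are yawed about 5°, with the seat facing +y, so I push toward -y. The block heights and sizes match in both views.

```bash
python3 -m jog '[[[0,0,-9.3,5.37,-6.1,0.3,0],[0,0,-9.3,5.37,-6.1,0.3,0],[0,0,-9.3,5.37,-6.1,0.3,0],[0,0,-9.3,5.37,-6.1,0.3,0],[0,0,-9.3,5.37,-6.1,0.3,0],[0,0,-9.3,5.37,-6.1,0.3,0],[0,0,-9.3,5.37,-6.1,0.3,0],[0,0,-9.3,5.37,-6.1,0.3,0],[0,0,-9.3,5.37,-6.1,0.3,0],[0,0,-9.3,5.37,-6.1,0.3,0],[0,0,-9.3,5.37,-6.1,0.3,0]]]' 10
python3 - <<'E'
from h import *
s=state();print(s['joints'].round(2),rot(s['orientation']).round(3).tolist()); snap('wrist','w2')
print(rows([.416,-.18,.095]),rows([.420,-.23,.095]),rows([.424,-.28,.095]))
E
```

```text
time_s: 1.72
tcp_pos: [0.4127, -0.1706, 0.2147]
orientation: [-0.0, 0.671, 0.742, -0.0]
contact_force: [0.0, 0.8, 0.1]
gripper_width: 0.0002
[-0.45 -0.4   1.93 -0.    1.61 -0.55] [[-0.101, 0.995, -0.0], [0.995, 0.101, -0.0], [-0.0, -0.0, -1.0]]
[-0.16122758  0.04062077  1.99376727] [-0.99704155  0.02318838  1.99376875] [-1.83285553  0.00575599  1.99377024]
```

View pics/w2.png

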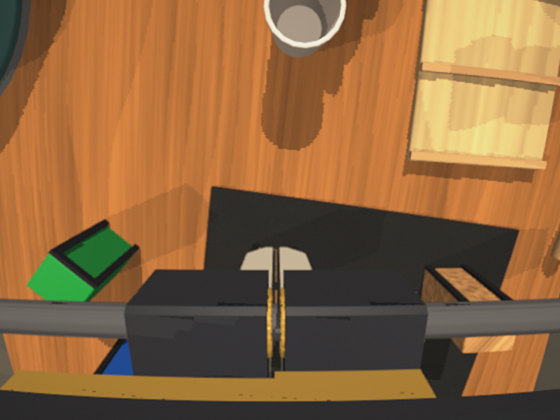

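```bash
python3 -m jog '[[[0,0,0,0,0,1,0],[0,0,0,0,0,2,0],[0,0,0,-0.4,0,2,0],[0,0,0,-0.65,0,2,0],[0,0,0,-0.75,0,2,0],[0,0,0,-0.85,0,2,0],[0,0,0,-0.95,0,2,0],[0,0,0,-1.05,0,2,0],[0,0,0,-1.15,0,2,0],[0,0,0,-1.25,0,2,0],[0,0,0,-1.35,0,2,0],[0,0,0,-1.45,0,2,0]]]'
python3 -m jog '[[[0,0,0,-0.1,0,0,0],[0,0,0,-0.2,0,0,0],[0,0,0,-0.3,0,0,0],[0,0,0,-0.3,0,0,0],[0,0,0,-0.3,0,-0.5,0],[0,0,0,0.5,0,-1.2,0],[0,0,0,1,0,-1.5,0],[0,0,0,1,0,-1.5,0]]]'
python3 - <<'E'
from h import *
snap('scene','s3'); snap('side','d3')
print(rows([.612,-.18,.095]),rows([.616,-.23,.095]))
E
python3 crop.py c3 s3:100:230:220:165 d3:235:105:180:135
```

```text
time_s: 3.28
tcp_pos: [0.4219, -0.2565, 0.0946]
orientation: [-0.0, 0.67, 0.742, 0.0]
contact_force: [0.6, -0.7, -0.0]
gripper_width: 0.0003
time_s: 4.28
tcp_pos: [0.4162, -0.1953, 0.1865]
orientation: [0.002, 0.669, 0.743, 0.0]
contact_force: [-1.1, -0.4, -0.1]
gripper_width: 0.0003
[-0.06337639  3.28220493  1.48951799] [-0.89914253  3.26261403  1.48972788]
```

View pics/c3.png

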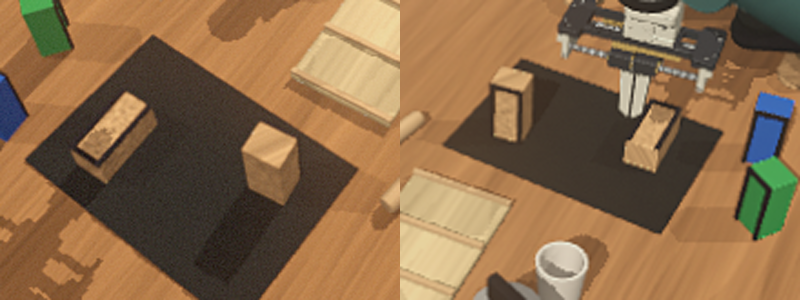

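Block A lies on its back with the rim up. Now block B.

```bash
python3 -m jog '[[[0,0,0,0.1,1,0,0],[0,0,0,0.1,2,0,0],[0,0,0,0.1,3.27,0,0],[0,0,0,0.1,3.27,0,0],[0,0,0,0,3.27,1.2,0],[0,0,0,0,3.27,1.5,0],[0,0,0,-0.25,3.27,1.5,0],[0,0,0,-0.45,3.27,1.5,0],[0,0,0,-0.55,3.27,1.5,0],[0,0,0,-0.65,3.27,1.5,0],[0,0,0,-0.75,3.27,1.5,0],[0,0,0,-0.85,3.27,1.5,0]]]'
python3 -m jog '[[[0,0,0,-0.1,0,0,0],[0,0,0,-0.2,0,0,0],[0,0,0,-0.3,0,0,0],[0,0,0,-0.4,0,0,0],[0,0,0,-0.5,0,0,0],[0,0,0,-0.6,0,0,0],[0,0,0,-0.7,0,0,0],[0,0,0,-0.7,0,0,0],[0,0,0,-0.7,0,-0.5,0],[0,0,0,0.5,0,-1.5,80],[0,0,0,1,0,-2,80],[0,0,0,1,0,-2,80]]]'
python3 - <<'E'
from h import *
snap('scene','s4'); snap('side','d4');snap('wrist','w4')
E
python3 crop.py c4 s4:100:230:220:165 d4:235:105:180:135 w4:0:0:560:420
```

```text
time_s: 5.88
tcp_pos: [0.6161, -0.2274, 0.0948]
orientation: [0.0, 0.67, 0.742, 0.0]
contact_force: [0.3, 1.0, 0.2]
gripper_width: 0.0008
time_s: 7.38
tcp_pos: [0.6106, -0.1654, 0.2185]
orientation: [0.002, 0.669, 0.743, 0.001]
contact_force: [-0.3, -0.2, -0.3]
gripper_width: 0.026
```

View pics/c4.png

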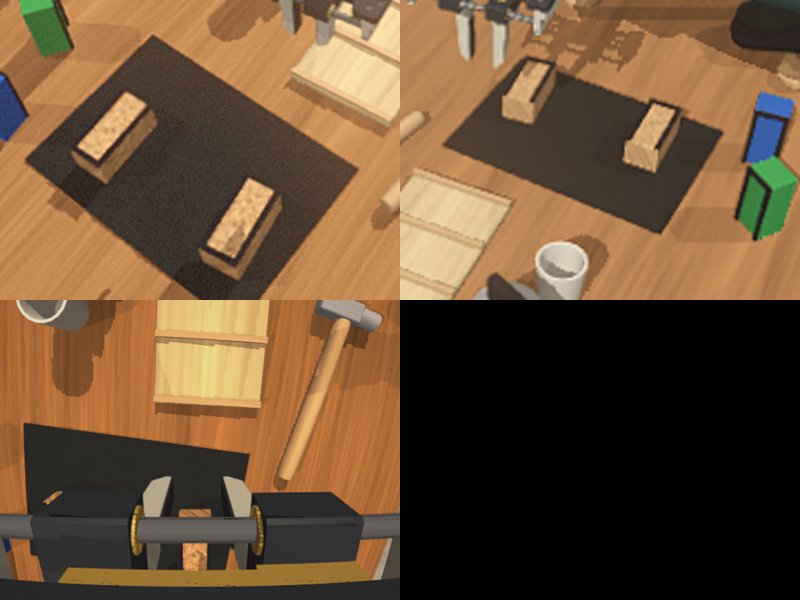

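Both blocks now lie seat up on the mat, and heel3 (or one of the three) is absent. Next I measure the blocks and refine the tray from the tray edges in the wrist picture.

Run:
```python
from h import *
S=load('s4');D=load('d4');W=load('w4')
s=lambda u,v:(100+u/1.818,230+v/1.818); d=lambda u,v:(235+(u-400)/2.222,105+v/2.222); w=lambda u,v:(u*1.4,(v-300)*1.4)
for n,a,b in(('A',[(126,92),(157,112),(104,166),(74,145)],[(655,101),(681,112),(657,147),(626,140)]),('B',[(250,178),(281,195),(231,259),(201,239)],[(529,57),(555,64),(533,102),(502,96)])):
  print(n,[pix(S,*s(*p),.046)[:2].round(3) for p in a],[pix(D,*d(*p),.044)[:2].round(3) for p in b])
print('tray W',[pix(W,*w(*p),.016)[:2].round(3) for p in((155,402),(262,407),(155,331),(267,338))])
for n,a,b in (('s4',(185,395),(225,350)),):
  pass
st=state(); print(rows([.43,-.32,.2]),rows([.63,-.32,.2]),rot(st['orientation']).round(3).tolist())
```

```text
A [array([ 0.402, -0.274]), array([ 0.455, -0.274]), array([ 0.45 , -0.367]), array([ 0.4  , -0.367])] [array([ 0.436, -0.378]), array([ 0.393, -0.373]), array([ 0.397, -0.285]), array([ 0.441, -0.278])]
B [array([ 0.605, -0.281]), array([ 0.647, -0.279]), array([ 0.646, -0.372]), array([ 0.603, -0.372])] [array([ 0.648, -0.383]), array([ 0.605, -0.387]), array([ 0.594, -0.29 ]), array([ 0.641, -0.28 ])]
tray W [array([ 0.547, -0.122]), array([ 0.696, -0.113]), array([ 0.54 , -0.029]), array([ 0.688, -0.022])]
[-2.21958339 -3.24405381  0.23606598] [-2.56246532  0.07159733  0.23529124] [[-0.103, 0.995, -0.0], [0.995, 0.103, -0.0], [-0.0, -0.0, -1.0]]
```

```bash
python3 -m jog '[[[0,0,0,-1,0,0,85],[0,0,0,-2,0,0,85],[0,0,0,-2.65,0,0.5,85],[0,0,0,-2.65,0,1.4,85],[0,0,0,-2.65,0,2.2,85],[0,0,0,-2.65,0,2.8,85],[0,0,0,-2.65,0,3.1,85],[0,0,0,-2.65,0,3.22,85],[0,0,0,-2.65,0,3.22,85],[0,0,0,-2.65,0,3.22,46],[0,0,0,-2.65,0,3.22,46],[0,0,0,-2.65,0,3.22,46]]]' 10
python3 -m jog '[[[0,0,0,0,0,0,40],[0,0,0,0,0,0,40],[0,0,0,0,0,0,40],[0,0,0,0,0,0,40],[0,0,0,0,0,-0.1,40],[0,0,0,0,0,-0.3,40],[0,0,0,0,0,-0.6,40],[0,0,0,0,0,-0.6,40]]]' 10
python3 - <<'E'
from h import *
snap('wrist','w5'); s=state(); print(s['contact_force'],s['ft_torque'])
print(rows([.62,-.1,.06]),rows([.609,.107,.06]))
E
```

```text
time_s: 9.02
tcp_pos: [0.6264, -0.3256, 0.0221]
orientation: [0.0, 0.67, 0.742, 0.0]
contact_force: [-0.2, 0.1, 0.2]
gripper_width: 0.0598
time_s: 10.02
tcp_pos: [0.6271, -0.3261, 0.06]
orientation: [0.002, 0.67, 0.742, 0.0]
contact_force: [-0.7, 0.3, -1.0]
gripper_width: 0.0501
[-1.10478975  0.54879211 -1.06498501] [-0.01267552 -0.08770795 -0.01760386]
[ 3.75564246  0.27436791 -0.024671  ] [ 7.20629331  0.44497802 -0.02813827]
```

View pics/w5.png

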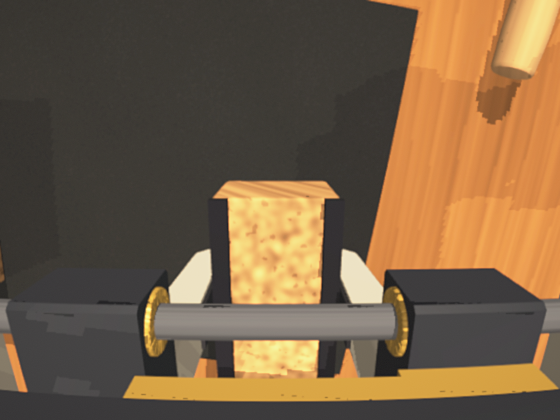

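Block B is held at width 50 mm. Its seat is up and it sits square in the jaws. Its top front edge is at about row 197, from which I get its centre offset.

```bash
python3 - <<'E'
from h import *
W=load('w5'); s=state(); p=pix(W,275,197,.083); print(p,rot(s['orientation']).T@(p-s['tcp_pos']))
E
python3 -m jog '[[[0,0,1,0.8,0.1,0,40],[0,0,2,1.6,0.2,-0.1,40],[0,0,3,2.4,0.25,-0.2,40],[0,0,4,3.2,0.3,-0.2,40],[0,0,5,4,0.32,-0.2,40],[0,0,6,4.7,0.35,-0.2,40],[0,0,7,5.4,0.38,-0.2,40],[0,0,8,6,0.4,-0.2,40],[0,0,9,6.6,0.43,-0.2,40],[0,0,10,7,0.44,-0.2,40],[0,0,11,7.2,0.44,-0.2,40],[0,0,11.56,7.2,0.44,-0.2,40]]]' 10
python3 -m jog '[[[0,0,0,0,0,0,40],[0,0,0,0,0,0,40]]]' 10
python3 - <<'E'
from h import *
snap('wrist','w6'); s=state(); print(s['contact_force'],rot(s['orientation']).round(3).tolist())
E
```

```text
[ 0.6218952  -0.28400971  0.083     ] [ 0.04207572 -0.00044241 -0.02430875]
time_s: 11.58
tcp_pos: [0.6079, 0.1077, 0.0689]
orientation: [-0.0, 1.0, 0.028, -0.0]
contact_force: [0.5, -0.2, -0.9]
gripper_width: 0.05
time_s: 11.82
tcp_pos: [0.6082, 0.1067, 0.0692]
orientation: [0.0, 1.0, 0.03, -0.0]
contact_force: [0.3, 0.8, -0.7]
gripper_width: 0.0498
[-0.1503324   0.10669171 -1.12363175] [[0.998, 0.06, -0.0], [0.06, -0.998, -0.0], [-0.0, 0.0, -1.0]]
```

View pics/w6.png

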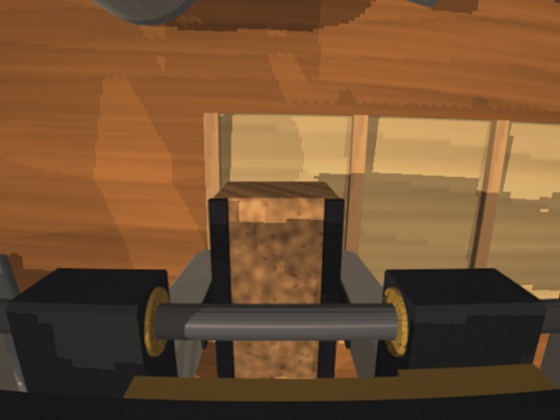

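Run:
```python
from h import *
W=load('w6'); s=state(); Rt=rot(s['orientation'])
for p in((205,113),(218,114),(353,116),(368,117),(492,121),(507,122)):
  q=pix(W,*p,.016); print(q.round(4),(Rt.T@(q-s['tcp_pos'])).round(4))
print(pix(W,353,175,.016),pix(W,368,170,.016), pix(W,207,180,.016))
print('end',(Rt.T@(pix(W,275,197,.092)-s['tcp_pos'])))
```

```text
[0.6807 0.151  0.016 ] [ 0.075  -0.0399  0.0533]
[0.6805 0.1435 0.016 ] [ 0.0744 -0.0325  0.0533]
[0.6842 0.0667 0.016 ] [0.0735 0.0444 0.0533]
[0.6843 0.058  0.016 ] [0.073  0.0531 0.0533]
[ 0.6882 -0.0165  0.016 ] [0.0724 0.1277 0.0533]
[ 0.6885 -0.0262  0.016 ] [0.0721 0.1374 0.0533]
[0.65049814 0.06299295 0.016     ] [0.65404444 0.05440702 0.016     ] [0.64219067 0.14913394 0.016     ]
end [ 4.19299253e-02  3.63012878e-05 -2.27225059e-02]
```

Measured in the tool frame: the bay middle is +6 mm in y, and the block needs +7 mm in x. The yaw already matches. I lower slowly and release.

```bash
python3 -m jog '[[[0,0,0,0.06,0.05,0,40],[0,0,0,0.12,0.1,0.1,40],[0,0,0,0.12,0.1,0.25,40],[0,0,0,0.12,0.1,0.4,40],[0,0,0,0.12,0.1,0.5,40],[0,0,0,0.12,0.1,0.57,40],[0,0,0,0.12,0.1,0.62,40],[0,0,0,0.12,0.1,0.65,40],[0,0,0,0.12,0.1,0.67,40],[0,0,0,0.12,0.1,0.67,40]]]' 10
python3 -m jog '[[[0,0,0,0,0,0,56],[0,0,0,0,0,0,60],[0,0,0,0,0,0,66],[0,0,0,0,0,0,66],[0,0,0,0,0,0,66],[0,0,0,0,0,-0.4,66],[0,0,0,0,0,-1,66],[0,0,0,0,0,-2,66],[0,0,0,0,0,-2.5,66],[0,0,0,0,0,-2.5,66]]]' 10
python3 - <<'E'
from h import *
s=state(); print(rot(s['orientation']).round(3).tolist(), rows([.424,-.324,.15]),rows([.424,-.324,.0215]))
snap('scene','s7');snap('wrist','w7')
E
python3 crop.py c7 s7:200:160:200:150 w7:0:0:560:420
```

```text
time_s: 13.12
tcp_pos: [0.6158, 0.1013, 0.0293]
orientation: [-0.0, 1.0, 0.03, 0.0]
contact_force: [-0.3, 1.1, -0.9]
gripper_width: 0.05
time_s: 14.38
tcp_pos: [0.6167, 0.1013, 0.1821]
orientation: [-0.0, 1.0, 0.03, 0.002]
contact_force: [0.5, 0.4, 0.1]
gripper_width: 0.0658
[[0.998, 0.059, 0.004], [0.059, -0.998, 0.0], [0.004, -0.0, -1.0]] [-3.62784195  6.88527945  0.51957381] [-3.63695379  6.88535067  2.66122109]
```

View pics/c7.png

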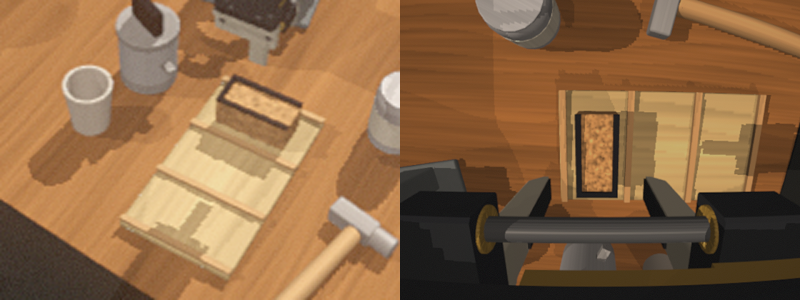

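Run:
```python
from h import *
W=load('w7'); w=lambda u,v:((u-400)*1.4,v*1.4)
print('blk',[pix(W,*w(*p),.052)[:2].round(4) for p in((574,112),(619,112),(617,197),(577,196))])
print('ledges',[pix(W,*w(*p),.016)[:2].round(4) for p in((560,91),(572,92),(627,92),(635,93),(694,94),(702,94),(759,96),(770,96),(563,202),(573,202),(623,201),(631,200))])
```

```text
blk [array([0.6581, 0.1287]), array([0.6611, 0.0787]), array([0.5588, 0.0727]), array([0.5572, 0.1214])]
ledges [array([0.6796, 0.1502]), array([0.6792, 0.1353]), array([0.6833, 0.0674]), array([0.6827, 0.0574]), array([ 0.6868, -0.017 ]), array([ 0.6876, -0.0273]), array([ 0.6913, -0.1038]), array([ 0.6927, -0.1192]), array([0.5306, 0.1425]), array([0.5315, 0.1287]), array([0.5371, 0.0598]), array([0.5392, 0.0489])]
```

Block B is within 3 mm of the bay centre and about 1° of square. Now block A.

```bash
python3 -m jog '[[[0,0,-11.5,-3.63,6.89,0.3,85],[0,0,-11.5,-3.63,6.89,0.3,85],[0,0,-11.5,-3.63,6.89,0.3,85],[0,0,-11.5,-3.63,6.89,0.3,85],[0,0,-11.5,-3.63,6.89,0.3,85],[0,0,-11.5,-3.63,6.89,0.3,85],[0,0,-11.5,-3.63,6.89,0.3,85],[0,0,-11.5,-3.63,6.89,0.3,85],[0,0,-11.5,-3.63,6.89,0.3,85],[0,0,-11.5,-3.63,6.89,0.3,85],[0,0,-11.5,-3.63,6.89,0.3,85],[0,0,-11.5,-3.63,6.89,0.3,85]]]' 10
python3 - <<'E'
from h import *
s=state(); print(rot(s['orientation']).round(3).tolist(), rows([.424,-.328,.0215]))
d=snap('wrist','w8')
E
python3 crop.py c8 w8:0:0:560:420
```

```text
time_s: 15.98
tcp_pos: [0.4232, -0.3236, 0.161]
orientation: [-0.0, 0.674, 0.739, 0.0]
contact_force: [0.1, -0.0, 0.7]
gripper_width: 0.0849
[[-0.093, 0.996, -0.0], [0.996, 0.093, 0.0], [0.0, -0.0, -1.0]] [-0.07485262  0.00669833  2.32438092]
```

View pics/c8.png

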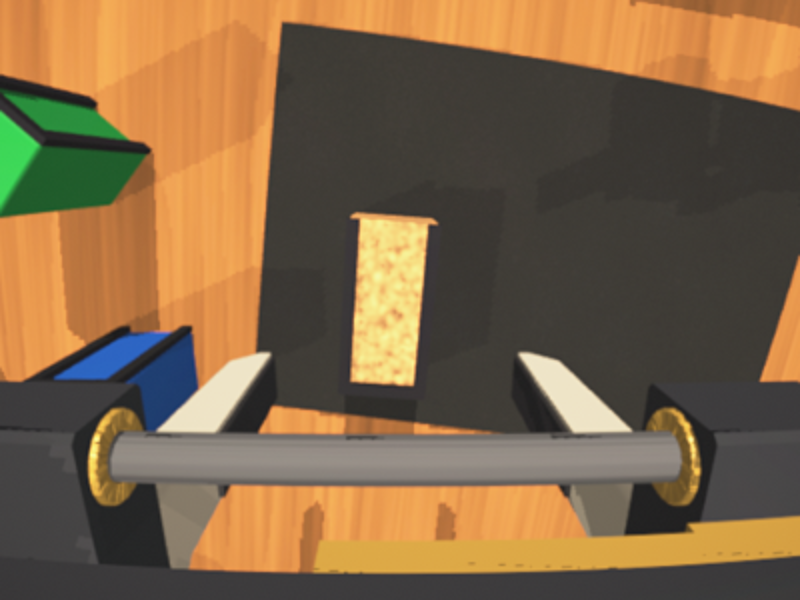

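Run:
```python
from h import *
W=load('w8'); w=lambda u,v:(u*.7,v*.7)
print('A',[pix(W,*w(*p),.046)[:2].round(4) for p in((347,222),(438,224),(422,398),(342,396))])
print('blue W',[pix(W,*w(*p),.1)[:2].round(4) for p in((130,328),(192,328),(196,370))])
S=load('s7'); cv2.imwrite('pics/blue.png',cv2.resize(cv2.cvtColor(S['frame'][200:320,60:220],cv2.COLOR_RGB2BGR),(640,480),interpolation=cv2.INTER_CUBIC))
f=S['frame'].astype(int); m=(f[...,2]>f[...,0]+60)&(f[...,2]>f[...,1]+30); ys,xs=np.nonzero(m[240:330,60:130]); 
from itertools import product
print('blue px',xs.min()+60,xs.max()+60,ys.min()+240,ys.max()+240)
b=(f[...,2]>140)&m; h=cv2.convexHull(np.argwhere(b)[:,::-1].astype(np.int32))[:,0]; print(cv2.approxPolyDP(h.reshape(-1,1,2),2,True)[:,0].tolist())
print([pix(S,*p,.1)[:2].round(3) for p in((h[:,0].max(),h[np.argmax(h[:,0])][1]),)])
```

```text
A [array([ 0.3935, -0.2801]), array([ 0.4417, -0.2767]), array([ 0.444 , -0.3772]), array([ 0.3976, -0.3803])]
blue W [array([ 0.3023, -0.3314]), array([ 0.3315, -0.3285]), array([ 0.3331, -0.3488])]
blue px 75 113 265 306
[[100, 272], [89, 285], [75, 277], [86, 265]]
[array([ 0.288, -0.364])]
```

View pics/blue.png

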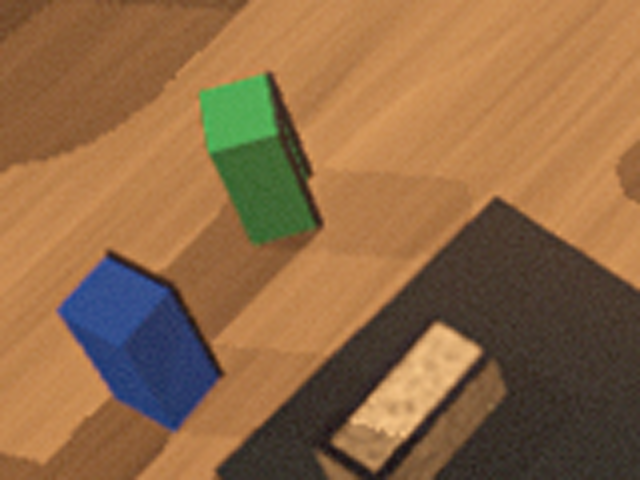

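Run:
```python
from h import *
W=load('w8'); S=load('s7')
print('base W',pix(W,134,230,0),pix(W,91,230,0),'base S',pix(S,115,293.7,0),pix(S,104.5,307,0))
print('top S',[pix(S,*p,.1)[:2].round(3) for p in((102,272.5),(89,285),(75,277),(87,263.5))])
print(rows([.421,-.328,.0215]))
```

```text
base W [ 0.29105706 -0.36352042  0.        ] [ 0.24852495 -0.36767902  0.        ] base S [ 0.29113727 -0.3593796   0.        ] [ 0.29642261 -0.39904673  0.        ]
top S [array([ 0.293, -0.362]), array([ 0.293, -0.401]), array([ 0.251, -0.405]), array([ 0.246, -0.365])]
[-0.06818228 -0.04327245  2.32708419]
```

The blue decoy's edge is at x ≤ 0.297, so the gripper body (from x 0.327) clears it.

```bash
python3 -m jog '[[[0,0,0,-0.07,-0.04,0.7,85],[0,0,0,-0.07,-0.04,1.4,85],[0,0,0,-0.07,-0.04,1.9,85],[0,0,0,-0.07,-0.04,2.2,85],[0,0,0,-0.07,-0.04,2.3,80],[0,0,0,-0.07,-0.04,2.3,46],[0,0,0,-0.07,-0.04,2.3,46],[0,0,0,-0.07,-0.04,2.3,40],[0,0,0,-0.07,-0.04,2.3,40],[0,0,0,-0.07,-0.04,2.3,40],[0,0,0,-0.07,-0.04,2.3,40],[0,0,0,-0.07,-0.04,2.3,40]]]' 10
python3 -m jog '[[[0,0,0,0,0,0,40],[0,0,0,0,0,-0.1,40],[0,0,0,0,0,-0.3,40],[0,0,0,0,0,-0.6,40],[0,0,0,0,0,-0.75,40],[0,0,0,0,0,-0.75,40]]]' 10
python3 - <<'E'
from h import *
s=state(); print(rot(s['orientation']).round(3).tolist(), rows([.616,-.20,.068]),rows([.614,-.07,.068]))
snap('wrist','w9')
E
```

```text
time_s: 17.52
tcp_pos: [0.4211, -0.3289, 0.0239]
orientation: [0.0, 0.673, 0.74, -0.0]
contact_force: [-1.4, 1.3, 5.7]
gripper_width: 0.051
time_s: 18.27
tcp_pos: [0.4212, -0.329, 0.0693]
orientation: [0.001, 0.673, 0.74, 0.0]
contact_force: [1.3, -0.6, -1.0]
gripper_width: 0.0508
[[-0.094, 0.996, 0.001], [0.996, 0.094, -0.001], [-0.001, 0.001, -1.0]] [1.83546258 3.43413938 0.02405977] [3.99567731 3.60449843 0.02167431]
```

```bash
python3 -m jog '[[[0,0,1,0.3,0.6,0,40],[0,0,2,0.6,1.2,0,40],[0,0,3,0.9,1.7,0,40],[0,0,4,1.2,2.2,0,40],[0,0,5,1.6,2.6,0,40],[0,0,6,2,2.9,0,40],[0,0,7,2.5,3.2,0,40],[0,0,8,3,3.4,0,40],[0,0,9,3.4,3.5,0,40],[0,0,10,3.7,3.6,0,40],[0,0,11,4,3.6,0,40],[0,0,11.49,4,3.6,0,40]]]' 10
python3 -m jog '[[[0,0,0,0,0,0,40],[0,0,0,0,0,0,40]]]' 10
python3 - <<'E'
from h import *
s=state(); snap('wrist','w10'); print(rot(s['orientation']).round(3).tolist())
E
```

```text
time_s: 19.82
tcp_pos: [0.613, -0.0683, 0.0674]
orientation: [-0.0, 1.0, 0.029, -0.001]
contact_force: [-0.6, 0.4, -0.8]
gripper_width: 0.0511
time_s: 20.08
tcp_pos: [0.6132, -0.0696, 0.0679]
orientation: [-0.0, 1.0, 0.031, -0.0]
contact_force: [-0.7, -0.5, -0.4]
gripper_width: 0.0509
[[0.998, 0.062, -0.001], [0.062, -0.998, 0.0], [-0.001, -0.0, -1.0]]
```

View pics/w10.png

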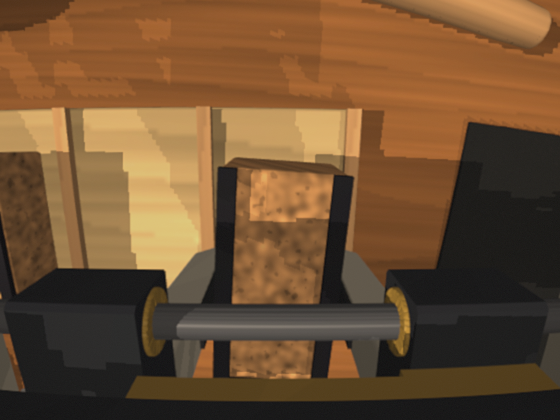

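Run:
```python
from h import *
W=load('w10'); s=state(); Rt=rot(s['orientation']); T=lambda p,z:(Rt.T@(pix(W,*p,z)-s['tcp_pos'])).round(4)
a,b=T((219,168),.0905),T((352,177),.0905); print(a,b,np.degrees(np.arctan2(a[0]-b[0],b[1]-a[1])))
print('left edge',T((217,370),.0905),'right',T((329,370),.0905))
for p in((56,107),(68,107),(197,107),(211,107),(346,109),(361,109)): print(T(p,.016))
print(T((212,160),.016),T((204,230),.016))
```

```text
[ 0.0529 -0.0206 -0.0226] [ 0.0496  0.0287 -0.0226] 3.829501807399811
left edge [-0.0357 -0.0255 -0.0225] right [-0.0356  0.0239 -0.0225]
[ 0.0802 -0.1273  0.0519]
[ 0.0799 -0.1198  0.0519]
[ 0.0783 -0.044   0.0519]
[ 0.0783 -0.0361  0.0519]
[0.0773 0.04   0.0519]
[0.0774 0.0485 0.0519]
[ 0.0485 -0.0367  0.0519] [ 0.0059 -0.0434  0.0519]
```

Block A is yawed about 3° in the jaws, so I correct that while lowering. The position is already within 2 mm.

```bash
python3 -m jog '[[[0,0,-0.2,0.03,0,0.1,40],[0,0,-0.35,0.03,0,0.2,40],[0,0,-0.35,0.03,0,0.35,40],[0,0,-0.35,0.03,0,0.45,40],[0,0,-0.35,0.03,0,0.53,40],[0,0,-0.35,0.03,0,0.58,40],[0,0,-0.35,0.03,0,0.61,40],[0,0,-0.35,0.03,0,0.63,40],[0,0,-0.35,0.03,0,0.63,40]]]' 10
python3 -m jog '[[[0,0,0,0,0,0,56],[0,0,0,0,0,0,60],[0,0,0,0,0,0,66],[0,0,0,0,0,0,66],[0,0,0,0,0,0,66],[0,0,0,0,0,-0.4,66],[0,0,0,0,0,-1,66],[0,0,0,0,0,-2,66],[0,0,0,-1,0,-3,66],[0,0,0,-2,0,-3,66],[0,0,0,-2,0,-3,66]]]' 10
python3 - <<'E'
from h import *
snap('scene','s11');snap('wrist','w11');snap('side','d11')
s=state(); print(rot(s['orientation']).round(3).tolist())
E
python3 crop.py c11 w11:0:0:560:420 s11:225:90:160:120 d11:165:165:160:120 s11:0:0:560:420
```

```text
time_s: 21.25
tcp_pos: [0.6152, -0.0693, 0.0305]
orientation: [0.0, 0.998, 0.055, 0.0]
contact_force: [-0.6, 0.3, -0.0]
gripper_width: 0.0507
time_s: 22.62
tcp_pos: [0.4941, -0.0827, 0.2121]
orientation: [0.0, 0.999, 0.054, 0.001]
contact_force: [-0.2, 1.1, -0.3]
gripper_width: 0.0656
[[0.994, 0.109, 0.001], [0.109, -0.994, -0.0], [0.001, 0.0, -1.0]]
```

View pics/c11.png

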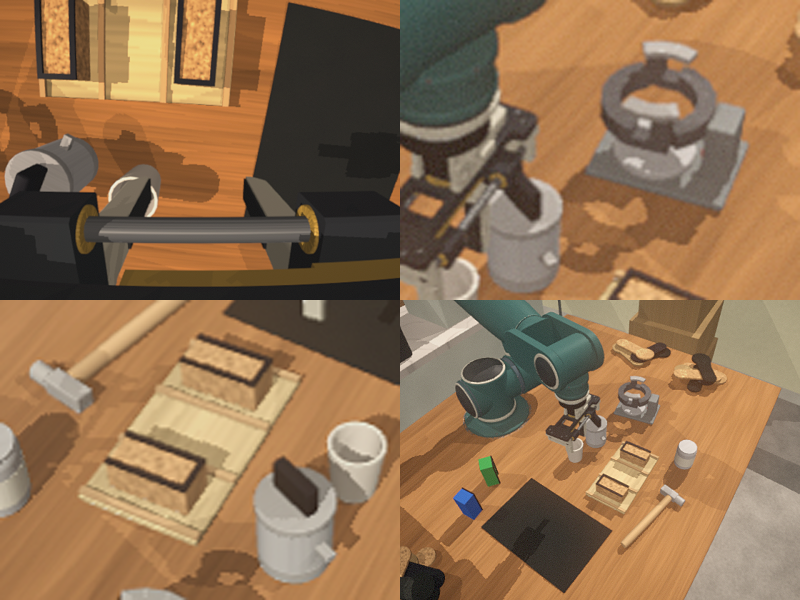

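Both blocks sit seat up in separate bays; the cup, hammer and tin look undisturbed. Viewed so far: 13 pictures. Now I look at the bracket from above at two yaw angles.

```bash
python3 - <<'E'
from h import *
print(rows([.472,.334,.25]))
W=load('w11')
w=lambda u,v:(u*1.4,v*1.4)
print('A placed',[pix(W,*w(*p),.052)[:2].round(4) for p in((212,86),(175,82))],'ledges',[pix(W,*w(*p),.016)[:2].round(4) for p in((230,104),(169,101))])
E
python3 -m jog '[[[0,0,-5.7,-0.2,-6.95,-0.6,80],[0,0,-5.7,-0.2,-6.95,-0.6,80],[0,0,-5.7,-0.2,-6.95,-0.6,80],[0,0,-5.7,-0.2,-6.95,-0.6,80],[0,0,-5.7,-0.2,-6.95,-0.6,80],[0,0,-5.7,-0.2,-6.95,-0.6,80],[0,0,-5.7,-0.2,-6.95,-0.6,80],[0,0,-5.7,-0.2,-6.95,-0.6,80],[0,0,-5.7,-0.2,-6.95,-0.6,80],[0,0,-5.7,-0.2,-6.95,-0.6,80],[0,0,-5.7,-0.2,-6.95,-0.6,80],[0,0,-5.7,-0.2,-6.95,-0.6,80]]]' 
python3 -c "
from h import *
print(rows([.472,.334,.25])); snap('wrist','b1')"
python3 -m jog '[[[0,0,-6.25,0,0,0,80],[0,0,-6.25,0,0,0,80],[0,0,-6.25,0,0,0,80],[0,0,-6.25,0,0,0,80],[0,0,-6.25,0,0,0,80],[0,0,-6.25,0,0,0,80],[0,0,-6.25,0,0,0,80],[0,0,-6.25,0,0,0,80]]]' 
python3 -c "
from h import *
print(rows([.472,.334,.25]),state()['joints'].round(2)); snap('wrist','b2')"
python3 crop.py cb b1:60:0:440:330 b2:60:0:440:330 b1:140:30:280:210 b2:140:30:280:210
```

```text
[ 0.35711989 -6.94474551 -0.65797237]
A placed [array([ 0.568 , -0.0937]), array([ 0.5678, -0.0486])] ledges [array([ 0.5475, -0.1234]), array([ 0.5424, -0.0396])]
time_s: 24.28
tcp_pos: [0.4386, 0.3303, 0.2466]
orientation: [-0.0, 0.899, 0.437, 0.0]
contact_force: [-0.2, -0.1, 0.3]
gripper_width: 0.08
[ 0.39323145  0.39930963 -0.05687243]
time_s: 25.32
tcp_pos: [0.4384, 0.3307, 0.2464]
orientation: [-0.0, 0.631, 0.776, 0.0]
contact_force: [-0.9, 0.5, -0.3]
gripper_width: 0.0798
[-0.06026044  0.55970723 -0.05926134] [ 0.6  -0.16  1.69  0.    1.61  0.39]
```

View pics/cb.png

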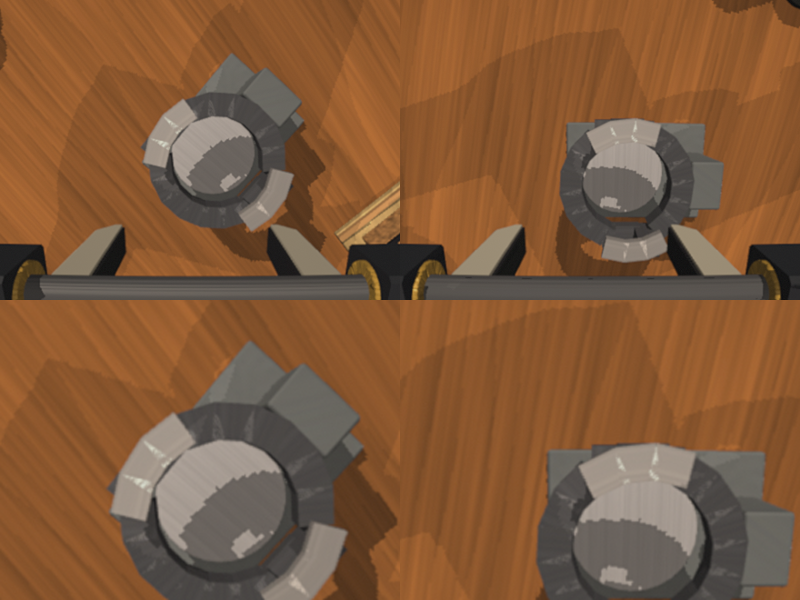

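The two top views show the ring with its hooks. In tile 3 (zoomed b1) hook A ends at (110,514)-(148,520) and (176,413)-(198,443). Next I fit the axis numerically.

```bash
cat > fit.py <<'E'
from h import *
from scipy.optimize import minimize
from scipy.ndimage import map_coordinates
def chan(d):
    f=cv2.GaussianBlur(d['frame'].astype(np.float32),(0,0),1.0); return f[...,0]-f[...,2]
def score(d,C,c,z,Rr,ang,dr=.002):
    ca=np.stack([np.cos(ang),np.sin(ang)],-1)
    def samp(r):
        P=np.c_[c+r*ca,np.full(len(ang),z)]; p=proj(d,P); return map_coordinates(C,[p[:,1],p[:,0]],order=1,mode='nearest')
    return np.mean(np.clip(samp(Rr+dr)-samp(Rr-dr),0,40))
def best(d,C,c0,z,Rr,ang,w=.012,n=25):
    g=np.linspace(-w,w,n); S=np.array([[score(d,C,np.array(c0)+[a,b],z,Rr,ang) for b in g] for a in g])
    i,j=np.unravel_index(S.argmax(),S.shape)
    m=minimize(lambda c:-score(d,C,c,z,Rr,ang),np.array(c0)+[g[i],g[j]],method='Nelder-Mead',options=dict(initial_simplex=np.array(c0)+[g[i],g[j]]+np.array([[0,0],[.001,0],[0,.001]])))
    return m.x,-m.fun
E
python3 - <<'E'
from fit import *
y=12
a=np.arange(0,360,3.); ok=(abs((a-97+180)%360-180)>38)&(abs((a-277+180)%360-180)>38)&(abs((a+180)%360-180)>45); ang=np.radians(a+y)[ok]
for n in('b1','b2','scene1'):
    d=load(n); C=chan(d); print(n,best(d,C,(.472,.334),.095,.066,ang), d['origin'].round(3))
d=load('b1'); t=lambda u,v:(140+u*.7,30+(v-300)*.7)
c=np.array([.472,.334])
for nm,ps in (('A low',((110,514),(148,520))),('A up',((176,413),(198,443))),('B',((308,521),(347,530)))):
    for p in ps:
        q=pix(d,*t(*p),.123)[:2]-c; print(nm,(np.hypot(*q)*1000).round(1),np.degrees(np.arctan2(q[1],q[0])).round(1))
E
```

```text
b1 (array([0.46601487, 0.33610372]), np.float64(38.09206771850586)) [0.481 0.384 0.398]
b2 (array([0.46545725, 0.33539624]), np.float64(33.380653381347656)) [0.424 0.398 0.398]
scene1 (array([0.46713606, 0.33875538]), np.float64(30.276718139648438)) [ 0.927 -0.593  0.959]
A low 70.9 140.2
A low 49.7 143.4
A up 65.7 82.7
A up 46.2 80.1
B 39.9 -40.7
B 62.8 -44.4
```

Both wrist views agree on the axis at (0.4658,0.3358) to within 1 mm, and the bracket yaw is about 12°. So entry has the lug line at 52° and lock is at 102°. Next I hover over the pot.

```bash
python3 - <<'E'
from h import *
print(rows([.437,.107,.25]))
E
python3 -m jog '[[[0,0,14.6,-3.65,0.78,-0.06,60],[0,0,14.6,-3.65,0.78,-0.06,60],[0,0,14.6,-3.65,0.78,-0.06,60],[0,0,14.6,-3.65,0.78,-0.06,60],[0,0,14.6,-3.65,0.78,-0.06,60],[0,0,14.6,-3.65,0.78,-0.06,60],[0,0,14.6,-3.65,0.78,-0.06,60],[0,0,14.6,-3.65,0.78,-0.06,60],[0,0,14.6,-3.65,0.78,-0.06,60],[0,0,14.6,-3.65,0.78,-0.06,60],[0,0,14.6,-3.65,0.78,-0.06,60],[0,0,14.6,-3.65,0.78,-0.06,60]]]'
python3 - <<'E'
from h import *
print(rows([.437,.107,.25]),state()['joints'].round(2)); d=snap('wrist','p1')
f=d['frame'].astype(int); 
m=((f.max(2)<75)).astype(np.uint8); m[262:]=0
n,l,s,c=cv2.connectedComponentsWithStats(m)
for i in range(1,n):
    if s[i,4]>150: print(s[i],c[i].round(1),cv2.minAreaRect(np.argwhere(l==i)[:,::-1].astype(np.float32)))
E
```

```text
[-3.64498066 -0.78482351 -0.0589092 ]
time_s: 26.88
tcp_pos: [0.5293, 0.126, 0.2501]
orientation: [-0.0, 0.992, -0.13, 0.0]
contact_force: [1.2, 0.6, 0.6]
gripper_width: 0.0602
[-1.40425623e+00  7.02272579e-01  9.18625681e-04] [ 0.19 -0.17  1.7  -0.    1.62  2.02]
[ 413    0   71  114 1860] [449.9  60. ] ((449.12420654296875, 55.824493408203125), (106.22115325927734, 52.67469787597656), 77.79953002929688)
[ 516    0   44  262 8586] [542.7 118.9] ((537.5, 130.5), (261.0, 43.0), 90.0)
[ 240   51   79  115 1448] [282.4 115.2] ((279.96099853515625, 108.31507110595703), (105.08515167236328, 51.28498077392578), 71.75414276123047)
[122 184  50  78 270] [146.3 222.8] ((146.00347900390625, 222.79652404785156), (91.23214721679688, 3.7442054748535156), 59.153411865234375)
[  60  202   83   60 1995] [ 93.9 231.5] ((96.50213623046875, 242.37351989746094), (81.78665924072266, 55.242767333984375), 55.98065185546875)
```

```bash
python3 -m jog '[[[0,0,0,-1.4,0.7,0,60],[0,0,0,-1.4,0.7,0,60],[0,0,0,-1.4,0.7,0,60],[0,0,0,-1.4,0.7,0,60]]]'
python3 - <<'E'
from h import *
s=state(); print(rows([.437,.107,.25]),rot(s['orientation']).round(3)[:,0]); d=snap('wrist','p2')
f=d['frame'].astype(int); 
m=((f.max(2)<75)).astype(np.uint8); m[262:]=0
n,l,s,c=cv2.connectedComponentsWithStats(m)
for i in range(1,n):
    if s[i,4]>150: print(s[i],c[i].round(1),cv2.minAreaRect(np.argwhere(l==i)[:,::-1].astype(np.float32)))
E
python3 - <<'E'
from fit import *
# lid edge: gray inside, wood outside, z=.097 r=.042, or body
a=np.radians(np.arange(0,360,4.)); 
for n in('p2','p1','scene1','s11','side1','d11'):
    d=load(n);C=chan(d); print(n,best(d,C,(.437,.107),.095,.042,a,w=.02,n=31))
E
```

```text
time_s: 27.42
tcp_pos: [0.4377, 0.1072, 0.2502]
orientation: [-0.0, 0.992, -0.129, 0.0]
contact_force: [0.3, -0.3, -0.3]
gripper_width: 0.0601
[-0.01049101  0.00594353  0.00407257] [ 0.967 -0.256  0.001]
[ 202    0   75   79 1213] [241.4  43.5] ((239.8500213623047, 31.550006866455078), (83.80036926269531, 52.49380874633789), 71.56504821777344)
[394   0  56  24 551] [418.7  10.7] ((421.7059326171875, 5.323528289794922), (23.768489837646484, 52.63022994995117), 75.96376037597656)
[  498     0    62   202 10379] [532.9  93.1] ((528.5, 100.49998474121094), (60.99999237060547, 200.99996948242188), 0.0)
[ 80 111  76 133 370] [117.2 173.8] ((117.82940673828125, 174.20132446289062), (146.57608032226562, 14.742637634277344), 64.8406982421875)
[   8  130  109  132 3501] [ 65.1 175. ] ((70.96969604492188, 185.58717346191406), (163.2396697998047, 50.57272720336914), 50.136375427246094)
[ 268  175   28   73 1379] [281.2 210.8] ((281.29998779296875, 210.89999389648438), (20.081832885742188, 72.12489318847656), 8.130102157592773)
[  0 189  32  73 972] [ 11.4 227. ] ((13.5831298828125, 225.8970184326172), (72.45050048828125, 29.886354446411133), 86.02750396728516)
p2 (array([0.43713295, 0.10232705]), np.float64(37.34208297729492))
p1 (array([0.41835373, 0.11018267]), np.float64(11.617450714111328))
scene1 (array([0.43434699, 0.10850796]), np.float64(18.1348819732666))
s11 (array([0.43684154, 0.10873781]), np.float64(10.588220596313477))
side1 (array([0.43463379, 0.10324076]), np.float64(16.49460220336914))
d11 (array([0.43495259, 0.10337204]), np.float64(16.78346824645996))
```

Run:
```python
from h import *
from scipy.optimize import minimize
d=load('p2'); f=d['frame'].astype(int); m=(f.max(2)<75).astype(np.uint8); m[262:]=0
n,l=cv2.connectedComponents(m); M=(l==l[211,281]).astype(np.uint8)
print(f[195:230:8,255:310:5].max(2))
def sil(p):
    c,s=np.cos(p[2]),np.sin(p[2]); P=[[p[0]+a*c-b*s,p[1]+a*s+b*c,z] for a in(-.028,.028) for b in(-.008,.008) for z in(.097,.135)]
    h=cv2.convexHull((proj(d,np.array(P))*16).astype(np.int32)); I=np.zeros(M.shape,np.uint8); cv2.fillConvexPoly(I,h,1,shift=4); I[262:]=0; return I
def cost(p): I=sil(p); return 1-(I&M).sum()/(I|M).sum()
b=min((minimize(cost,[.437,.103,np.radians(a)],method='Nelder-Mead',options=dict(initial_simplex=np.array([.437,.103,np.radians(a)])+np.array([[0,0,0],[.004,0,0],[0,.004,0],[0,0,.08]]))) for a in(-10,-15,-20,-25)),key=lambda r:r.fun)
print(b.x,np.degrees(b.x[2]),b.fun, M.sum(), sil(b.x).sum())
```

```text
[[166 164 164 165  35  44  41  42 124 126 127]
 [169 168 166 169  42  43  41  37 129 129 130]
 [165 165 166 155  42  41  40  29 126 128 127]
 [185 168 167  91  41  41  41  70 126 126 127]
 [189 191 171  37  42  42  40 122 129 128 134]]
[ 0.43531566  0.10280248 -0.34267489] -19.633824949439486 0.1563458001226241 1379 1628
```

The pot lid fits at (0.437,0.1025) and the bar yaw is about -20°. I descend and grip the bar.

```bash
python3 -c "
from h import *
print(rows([.4368,.1025,.116]))"
python3 -m jog '[[[0,0,0.62,0.02,0.08,0.6,60],[0,0,0.62,0.02,0.08,1.2,60],[0,0,0.62,0.02,0.08,1.7,60],[0,0,0.62,0.02,0.08,2.05,60],[0,0,0.62,0.02,0.08,2.2,60],[0,0,0.62,0.02,0.08,2.22,60],[0,0,0.62,0.02,0.08,2.22,30],[0,0,0.62,0.02,0.08,2.22,20],[0,0,0.62,0.02,0.08,2.22,12],[0,0,0.62,0.02,0.08,2.22,10],[0,0,0.62,0.02,0.08,2.22,10],[0,0,0.62,0.02,0.08,2.22,10]]]' 35
python3 -m jog '[[[0,0,0,0,0,0,8],[0,0,0,0,0,0,8],[0,0,0,0,0,0,8]]]' 35
python3 - <<'E'
from fit import *
s=state(); Rt=rot(s['orientation']); d=snap('wrist','p3'); C=chan(d)
psi=np.degrees(np.arctan2(Rt[1,0],Rt[0,0])); print(psi,s['joints'].round(2))
a=np.radians(psi+np.arange(-80,81,4.))
c,v=best(d,C,s['tcp_pos'][:2],.097,.042,a,w=.012); print(c,v,Rt.T@(np.r_[c,.116]-s['tcp_pos']))
E
```

```text
[0.00313559 0.0803352  2.23439908]
time_s: 28.98
tcp_pos: [0.4372, 0.1021, 0.1169]
orientation: [-0.0, 0.985, -0.173, 0.0]
contact_force: [0.8, 1.2, -0.1]
gripper_width: 0.0159
time_s: 29.35
tcp_pos: [0.4372, 0.1021, 0.1169]
orientation: [-0.0, 0.985, -0.173, 0.0]
contact_force: [1.2, 1.1, 0.6]
gripper_width: 0.0158
-19.88564668075203 [ 0.17 -0.34  2.05  0.    1.43  2.09]
[0.43748551 0.10135697] 28.270477294921875 [0.0005292  0.00064136 0.00086236]
```

```bash
python3 -m jog '[[[0,0,0,0,0,-0.2,8],[0,0,0,0,0,-0.6,8],[0,0,0,0,0,-1,8],[0,0,0,0,0,-1.5,8],[0,0,0,0,0,-2,8],[0,0,0,0,0,-2.35,8],[0,0,0,0,0,-2.35,8],[0,0,0,0,0,-2.35,8]]]' 40
python3 -m jog '[[[0,0,-0.9,-0.09,-0.4,0,8],[0,0,-1.8,-0.18,-0.8,0,8],[0,0,-2.7,-0.26,-1.2,0,8],[0,0,-3.6,-0.35,-1.6,0,8],[0,0,-4.5,-0.44,-2,0,8],[0,0,-5.4,-0.53,-2.4,0,8],[0,0,-6.3,-0.62,-2.8,0,8],[0,0,-7.2,-0.7,-3.2,0,8],[0,0,-8.1,-0.8,-3.6,0,8],[0,0,-9,-0.88,-3.82,0,8],[0,0,-9,-0.88,-3.82,0,8],[0,0,-9,-0.88,-3.82,0,8]]]' 40
python3 - <<'E'
from fit import *
s=state(); Rt=rot(s['orientation']); d=snap('wrist','p4'); snap('scene','p4s'); snap('side','p4d'); C=chan(d)
psi=np.degrees(np.arctan2(Rt[1,0],Rt[0,0])); print(psi,s['joints'].round(2), s['contact_force'],rows([.4658,.3358,.257]))
a=np.radians(psi+np.arange(-80,81,4.))
c,v=best(d,C,s['tcp_pos'][:2],s['tcp_pos'][2]-.019,.042,a,w=.012); print(c,v,Rt.T@(np.r_[c,.116]-s['tcp_pos']))
E
python3 crop.py cp p4:0:0:560:420 p4s:250:60:160:120 p4d:140:200:160:120
```

```text
time_s: 30.4
tcp_pos: [0.4369, 0.1021, 0.2567]
orientation: [0.0, 0.985, -0.173, -0.001]
contact_force: [0.2, 0.2, -3.9]
gripper_width: 0.016
time_s: 31.9
tcp_pos: [0.4654, 0.3351, 0.2571]
orientation: [0.0, 0.899, 0.438, -0.001]
contact_force: [0.4, -0.3, -4.6]
gripper_width: 0.0162
51.94428022089917 [ 0.58 -0.11  1.63 -0.    1.62  1.24] [ 0.35459478 -0.27662949 -4.57811826] [ 0.01211309 -0.00360692  0.01309935]
[0.47108353 0.33864163] 14.487581253051758 [0.00648488 0.00235809 0.14109859]
```

View pics/cp.png

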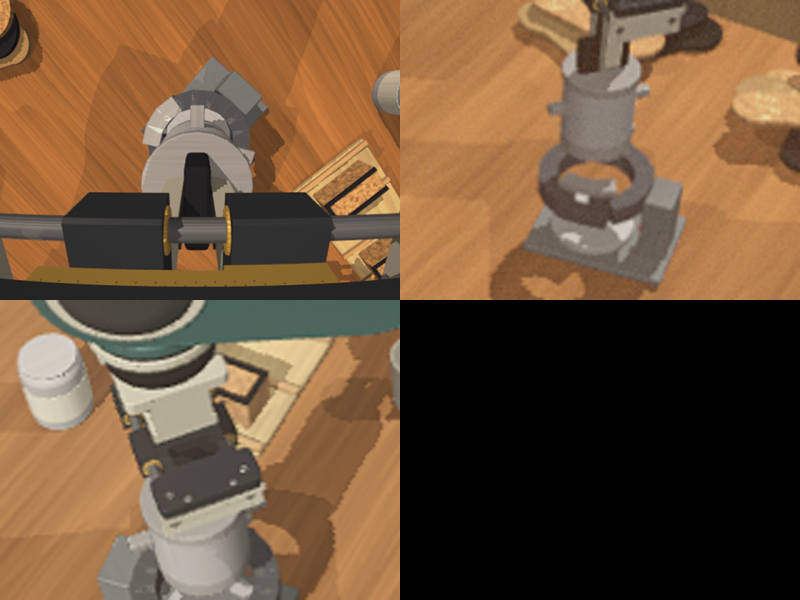

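The pot hangs upright above the ring, with the lug line clear of the hooks. I lower in stages and watch the force.

```bash
python3 -m jog '[[[0,0,0,0.01,0,0.2,8],[0,0,0,0.01,0,0.4,8],[0,0,0,0.01,0,0.55,8],[0,0,0,0.01,0,0.65,8],[0,0,0,0.01,0,0.72,8],[0,0,0,0.01,0,0.78,8],[0,0,0,0.01,0,0.84,8],[0,0,0,0.01,0,0.9,8],[0,0,0,0.01,0,0.9,8]]]' 40
python3 -c "
from h import *
s=state();print(s['contact_force'],s['ft_torque'],s['tcp_pos'])"
```

```text
time_s: 33.17
tcp_pos: [0.4658, 0.3361, 0.2035]
orientation: [0.0, 0.898, 0.439, -0.0]
contact_force: [-0.0, -0.7, -4.8]
gripper_width: 0.0157
[-0.02661227 -0.6696804  -4.78025731] [ 0.02147634 -0.0550135   0.06001757] [0.46578328 0.33606932 0.20354889]
```

It is inside the bore with no contact, so I continue down to the track.

```bash
python3 -m jog '[[[0,0,0,0,0,0.1,8],[0,0,0,0,0,0.2,8],[0,0,0,0,0,0.3,8],[0,0,0,0,0,0.4,8],[0,0,0,0,0,0.5,8],[0,0,0,0,0,0.58,8],[0,0,0,0,0,0.62,8],[0,0,0,0,0,0.65,8],[0,0,0,0,0,0.67,8],[0,0,0,0,0,0.67,8]]]' 40
python3 -c "
from h import *
s=state();print(s['contact_force'],s['ft_torque'],s['tcp_pos'])"
```

```text
time_s: 34.42
tcp_pos: [0.4659, 0.3361, 0.1636]
orientation: [0.0, 0.898, 0.439, 0.0]
contact_force: [0.6, 0.5, -3.6]
gripper_width: 0.0159
[ 0.61054956  0.54416753 -3.61029562] [-0.03963349 -0.02916676  0.00249617] [0.46587274 0.33611092 0.16364434]
```

```bash
python3 -m jog '[[[0,0,0,0,0,0.03,8],[0,0,-0.5,0,0,0.03,8],[0,0,-1.1,0,0,0.03,8],[0,0,-1.7,0,0,0.03,8],[0,0,-2.3,0,0,0.03,8],[0,0,-2.9,0,0,0.03,8],[0,0,-3.5,0,0,0.03,8],[0,0,-4.1,0,0,0.03,8],[0,0,-4.7,0,0,0.03,8],[0,0,-5.2,0,0,0.03,8],[0,0,-5.6,0,0,0.03,8],[0,0,-5.6,0,0,0.03,8]]]' 40
python3 -c "
from h import *
s=state();print(s['contact_force'],s['ft_torque'],s['tcp_pos'])
r=rot(s['orientation']);print(np.degrees(np.arctan2(r[1,0],r[0,0])))"
```

```text
time_s: 35.92
tcp_pos: [0.4659, 0.3361, 0.1619]
orientation: [0.0, 0.663, 0.748, 0.0]
contact_force: [-0.7, 0.1, -3.2]
gripper_width: 0.0159
[-0.70487799  0.09160564 -3.231863  ] [-0.0590183  -0.1032927   0.00861484] [0.46590105 0.33613551 0.16187476]
96.89484367028676
```

```bash
python3 -m jog '[[[0,0,-0.2,0,0,0.03,8],[0,0,-0.4,0,0,0.05,8],[0,0,-0.55,0,0,0.05,8],[0,0,-0.65,0,0,0.05,8],[0,0,-0.65,0,0,0.05,8]]]' 40
python3 -c "
from h import *
s=state();print(s['contact_force'],s['ft_torque'],s['tcp_pos'])
r=rot(s['orientation']);print(np.degrees(np.arctan2(r[1,0],r[0,0])))"
```

```text
time_s: 36.55
tcp_pos: [0.4658, 0.336, 0.1584]
orientation: [0.0, 0.629, 0.778, -0.0]
contact_force: [-0.1, 0.1, -4.3]
gripper_width: 0.0156
[-0.1135042   0.07955638 -4.27452223] [-0.0803332  -0.10906074 -0.02614167] [0.46583651 0.33598341 0.15844765]
102.10324228091794
```

It has gone below track level and is dropping into the notches. I lower it fully.

```bash
python3 -m jog '[[[0,0,0,0,0,0.04,8],[0,0,0,0,0,0.07,8],[0,0,0,0,0,0.1,8],[0,0,0,0,0,0.12,8],[0,0,0,0,0,0.12,8]]]' 40
python3 -c "
from h import *
s=state();print(s['contact_force'],s['ft_torque'],s['tcp_pos'])"
```

```text
time_s: 37.17
tcp_pos: [0.466, 0.3361, 0.1522]
orientation: [0.0, 0.629, 0.778, 0.0]
contact_force: [-1.2, -2.9, 4.8]
gripper_width: 0.0156
[-1.17460255 -2.85765488  4.7620611 ] [-0.51470121  0.32053127  0.16317056] [0.46600161 0.33606098 0.15224474]
```

The force reversed to +4.8 N at a pot bottom height of about 35 mm, so it is fully seated. I release and retreat.

```bash
python3 -m jog '[[[0,0,0,0,0,-0.02,20],[0,0,0,0,0,-0.02,26],[0,0,0,0,0,-0.02,40],[0,0,0,0,0,-0.02,40],[0,0,0,0,0,-0.4,40],[0,0,0,0,0,-1,40],[0,0,0,0,0,-1.6,40],[0,0,0,0,0,-1.7,40]]]' 40
python3 - <<'E'
from h import *
s=state(); print(s['contact_force'],s['joints'].round(2)); d=snap('wrist','f1'); S=snap('scene','f1s'); D=snap('side','f1d')
E
python3 crop.py cf f1:60:0:440:330 f1s:250:60:160:120 f1d:140:220:160:120 f1s:100:120:336:252
```

```text
time_s: 38.17
tcp_pos: [0.4664, 0.3365, 0.2563]
orientation: [0.001, 0.629, 0.778, 0.002]
contact_force: [0.3, -0.3, -0.2]
gripper_width: 0.0401
[ 0.29815618 -0.27150945 -0.23236485] [ 0.58 -0.11  1.63  0.    1.62  0.37]
```

View pics/cf.png

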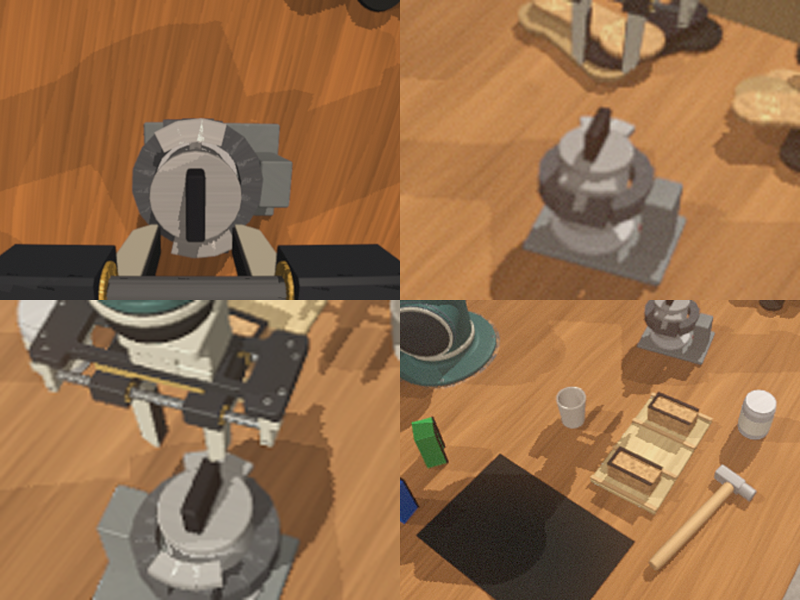

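The pot is hung level in the ring with its bar along the hook line. I do a last numeric check that the blocks are square from above the tray.

```bash
python3 -m jog '[[[0,0,12.3,-5.66,1.24,0,60],[0,0,12.3,-5.66,1.24,0,60],[0,0,12.3,-5.66,1.24,0,60],[0,0,12.3,-5.66,1.24,0,60],[0,0,12.3,-5.66,1.24,0,60],[0,0,12.3,-5.66,1.24,0,60],[0,0,12.3,-5.66,1.24,0,60],[0,0,12.3,-5.66,1.24,0,60],[0,0,12.3,-5.66,1.24,0,60],[0,0,12.3,-5.66,1.24,0,60],[0,0,12.3,-5.66,1.24,0,60],[0,0,12.3,-5.66,1.24,0,60]]]'
python3 - <<'E'
from h import *
d=snap('wrist','t1'); f=d['frame'].astype(int)
m=(f.max(2)<70).astype(np.uint8); m[240:]=0
n,l,s,c=cv2.connectedComponentsWithStats(m)
for i in range(1,n):
    if s[i,4]>250:
        h=cv2.convexHull(np.argwhere(l==i)[:,::-1].astype(np.int32))[:,0]
        P=np.array([pix(d,*p,.052)[:2] for p in h],np.float32)
        print(s[i],cv2.minAreaRect(P*1000))
E
python3 crop.py ct t1:0:0:560:420
```

```text
time_s: 39.83
tcp_pos: [0.6098, 0.0197, 0.2534]
orientation: [-0.0, 0.999, 0.034, -0.0]
contact_force: [0.3, 0.2, 0.9]
gripper_width: 0.0602
[  434   128   126   112 12027] ((634.3285522460938, -226.99838256835938), (118.02135467529297, 150.6184844970703), 3.3862533569335938)
[ 170  141   53   96 1442] ((607.1475830078125, 100.43331909179688), (99.82867431640625, 50.85047149658203), 3.505272150039673)
[ 336  142   56   97 1455] ((617.1976928710938, -70.64810943603516), (99.73788452148438, 50.94038391113281), 2.347184181213379)
[   0  196   61   44 1711] ((564.0496826171875, 291.6119384765625), (48.489891052246094, 74.24076843261719), 4.45673942565918)
```

Both blocks are 100×51 mm as expected, at yaw 3.5° and 2.3° against the tray's about 3.5°, and centred in their bays. The robot is clear, so I hand in.

```bash
python3 -c "
from h import *
print(bot.finish_job(),state()['time_s'])"
```

```text
the job is handed in; nothing more can be done
the job is handed in; nothing more can be done
```

I handed the job in at about 40 s robot time. Only two foam blocks were present, and both are tipped, placed and seat up. The glue pot is hung and locked in its bracket.

- **Blocks:** I pushed each block over near its top onto its back, then gripped it at 10 N and lowered it into an outer bay. The middle bay is empty. The last wrist measurement put their centres at (0.607, 0.100) and (0.617, -0.071), within about 3 mm of the bay middles. Their yaws were 3.5° and 2.3°, against about 3.5° for the tray.
- **Pot:** It entered the ring with no measurable contact and was turned about 50° counter-clockwise. It then dropped about 10 mm into the notches, with its bottom at about 35 mm. The force reversed to +4.8 N when it seated, and the pictures after release show it level.
- **Bystanders:** The tin, hammer, jar and the blue and green look-alikes look undisturbed. I checked these by eye only.
- **Checks that failed or disagreed:**
  - The fixed cameras put the ring axis about 1–3 mm away from where the wrist camera put it. I went with the wrist camera, and the fit bore that out.
  - Fitting the lid position over the bracket was unreliable because the grey ring confused it, so I ignored it.
  - The final tray picture passed the 16-picture limit and was not shown, so that last check is numbers only.

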